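Put the garlic away in the sliding-lid box

ROBOT

A 6-joint arm with a two-finger parallel gripper is mounted at the origin on a cart in front of the work surface, level with it; the furniture and walls round the work are solid. World frame = base frame: x ahead of the robot, y to its left, z up, the work surface at z = 0. Lengths are in m, angles in degrees, forces in N, time in s.
With the tool pointing down it reaches from about 0.35 to 0.975 m from the base axis. Payload 17.4 kg.
Tool frame: the origin (TCP) lies midway between the tips of the shut fingers; the grasp point (between the pads) lies 19 mm behind it; z points along the fingers, y is the line along which they close (so a half turn about z gives the same grasp; the last joint's range is limited). The gripper opens to 85 mm and grips with 20 to 120 N. Pads are 22 mm wide; open, the fingers measure 114 mm over their backs; the gripper's body (76 mm by 85 mm) begins 54 mm behind the grasp point. The pads swing forward as they close: fully open they stand 13 mm farther back than shut.
Start: joints at [68.709, 6.646, 82.598, -0, 90.757, -2.166], TCP at [0.221, 0.638, 0.231] pointing down, gripper open.
Joint ranges: [-162.19, 162.19], [-47.58, 125.68], [4.15, 143.07], [-65.23, 245.23], [0.69, 171.88], [-170.13, 170.13]. Speed limits (degrees/s): [108.29, 108.29, 127.2, 180, 180, 180].

INTERFACE

Orientations are given as a 3x3 rotation matrix whose columns are the frame's x, y, z axes.
In Python, from bench import sense, imaging, job gives the robot as it stands. The module is installed in compiled form; this text tells all that it offers.
- The arm moves only by the tool step_arm, never from a script. Its argument "steps" is a list that holds one entry, the list of rows, each a list of 7 numbers: the turn, a rotation vector about the tool's x, y, z in rad, then the shift along the tool's x, y, z in m, then the opening, from 0 (shut) to 1 (fully open). In form: [[[rx, ry, rz, dx, dy, dz, fingers], ...]]. A call has 1 to 20 rows; each row shifts and turns the commanded pose from where the row before left it, along the tool's axes as they then stand; what a row does not reach is not made up. A row lasts 1/10 s, in which the tool goes at most 50 mm and 8.59 degrees, less where a joint would pass 70% of its speed; a pose out of reach is approached as far as the arm can. A call with a gripper value outside its range is refused whole. The fingers move at their own pace and stop on an object; "newtons" is the grip in N (left out, the last holds). Time passes only in rows, so rows that do not move let the fingers close. It gives the time, the measured TCP pose, the force, the opening and the grip force at its end, in the units of the state.
- sense(): the state, without advancing time (a new reading comes with each control period).
- imaging.read_camera(name): name is "scene" or "top" or "wrist"; returns a dict with "img" (384x512x3 uint8, blue, green, red), "camera_matrix" (3x3 intrinsics, pixels), "R" (3x3) and "t" (3): a world point X has camera coordinates R X + t; the wrist camera has in their place "tool_from_camera" (4x4, takes a point from camera to tool coordinates, whose origin is the TCP and whose axes are the flange's). Camera axes: x right, y down, z forward; pixel columns grow to the right and rows downward; lengths in m; the calibration is good to about 2 mm. A picture is of the moment at which its call begins: read the wrist's pose just before it. There is no depth.
- job.finish_job(): hands the job in; it is judged then, once.
The state is a dict: "clock": time; "qpos": joint angles; "qd": joint speeds; "tau": joint torques, N m; "position": TCP position; "tool_rot": TCP orientation; "ft_force": force on the tool from outside, world axes, zero at the start; "wrist_torque": the same for the moment, N m; "width": opening from 0.0 (shut) to 1.0 (fully open); "grip_force": force on a finger pad.
Only numpy, scipy, OpenCV 4.12 (cv2) and the standard library are available. Lean on these libraries where they do the work, as an engineer would, in place of code of your own. Each camera call takes 0.05 s, during which the arm holds its last target. There are 200 camera calls.

TASK

Put the bulb of garlic from the chopping board away in the wooden garlic box: slide the box's flush lid open as far as it goes by pressing on it with the fingertips, set the garlic down inside without dropping it, and slide the lid fully shut again. The lid has no handle and is thin: press firmly enough that your fingers do not slip on it, but never with more than 25 N on the box, and do not shove the box along. Leave the lemon and everything else where it is.

Things in the scene. Friction and masses are not known exactly. Their poses are not given: they have to be found in the camera images.
- garlic_box: Garlic box of pale beech with air slots, loose on four rubber feet, about 1.3 kg, outer 168 mm (x) by 270 mm (y), rim 79 mm high. Origin: centre of its underside; y runs along its length towards the half with the sliding lid, x across, z up. Walls 9 mm, so inside x is -75 to 75 mm, y -126 to 126 mm; inner floor 10 mm above the underside.
- deck_edge (a point): Middle of the deck's edge, on its top, 87 mm above the box's underside. The deck is an 8 mm board fixed on the rim over the -y half up to this edge at y = -14 mm. The lid closes the rest of the mouth and opens towards -y, under the deck, in grooves that fall a few degrees that way: its face is just below the rim at the end wall, deeper towards the deck, at most 10 mm.
- lid (a joint): How far the lid is open, m: 0 shut (its free edge at the end wall, box y = 126 mm), 0.105 at its stop (edge at y = 21 mm); starts 0 to 0.005. A darker wooden panel 149 mm wide, 6 mm thick, no handle or recess, fine dark lines across it centred 17 mm from the free edge. It drags with about 7 N and stays where it is left; fingertips slip on it unless they press harder than that.
- garlic_mid (a point): The centre of the loose white garlic bulb, half-way up: 48 x 50 mm wide, 51 mm high, 24 g, standing upright on the board; can be grasped from above along any direction.
- board: The wooden chopping board, fixed, 200 mm (its x) by 300 mm (its y) by 22 mm; origin at the centre of its underside.
- lemon: A loose lemon lying on the board, 83 x 58 mm, 58 mm high; origin at its underside. Leave it alone.
- timer: A red and white kitchen timer, 68 mm wide, 55 mm high, loose, behind the box; origin at its underside.
- mug: A black and cream mug, 84 mm wide, 91 mm high, loose on the draining board to the right; origin at its underside.
Not all that is in view belongs to the job. There is more than one size of the part that bears garlic_mid; the job needs the larger.

How it is judged (in metres and radians):
On the way, in this order (a step that is already met when the one before it is completed fails the run):
1. the lid is open, 95 mm or more, the garlic still outside (value of joint lid above 0.095 m and horizontal distance between garlic_mid and garlic_box above 0.14 m), for 0.2 s.
2. the garlic stands or lies inside the box, let go (x of garlic_mid in the frame of garlic_box between -0.075 and 0.075 m and y of garlic_mid in the frame of garlic_box between -0.126 and 0.126 m and z of garlic_mid in the frame of garlic_box below 0.05 m and contact force between garlic and the fingers below 0.05 N and linear speed of garlic below 0.05 m/s), for 0.2 s.
At the end, for the whole second after the job is handed in: The garlic is at rest inside the garlic box, the lid is shut to within 3 mm, and the box stands level and still on the worktop within 30 mm of where it was (value of joint lid below 0.003 m and velocity of joint lid below 0.01 m/s and x of garlic_mid in the frame of garlic_box between -0.075 and 0.075 m and y of garlic_mid in the frame of garlic_box between -0.126 and 0.126 m and z of garlic_mid in the frame of garlic_box between 0.01 and 0.06 m and angle between garlic_box's own z axis and vertical below 0.05 rad and linear speed of garlic_box below 0.02 m/s and linear speed of garlic below 0.05 m/s); the robot touches nothing.
It fails at once if the box or its lid is pressed or pushed by the robot with more than 25 N (contact force between garlic_box and the arm above 25 N).
It fails at once if the box or its lid is pressed by the fingers with more than 25 N (contact force between garlic_box and the fingers above 25 N).
It fails at once if the box is shoved more than 30 mm from where it stood (distance of garlic_box from where it was at the start of the episode above 0.03 m).
It fails at once if the garlic is dropped: it falls faster than 0.6 m/s out of the fingers (contact force between garlic and the fingers below 0.01 N and linear speed of garlic above 0.6 m/s).
It fails at once if the lemon, the timer or the mug is moved more than 30 mm (distance of any of lemon, timer, mug from where it was at the start of the episode above 0.03 m).
It also fails if it takes over 72 s, if anything falls off the work surface, if the arm or the gripper's body presses on something with over 40 N, if the wrist force passes 120 N, or if a joint passes its speed limit or range.

## Working session

There is one attempt and no reset: what is moved stays moved. The work goes in short steps, Python scripts to look and compute and a tool call to move; the robot and the scene stay as the last step left them, time stands still between calls to the robot, and variables do not carry over. Pictures are saved under pics/ and viewed, at most 10 in all, crops included, and the job is handed in when it is done.

Besides the shell and the picture viewer there is one more tool, called as name(argument=value, ...), one argument or row to a line, values as JSON. step_arm: Moves the arm, as the interface text tells. Its arguments: {"type":"object","properties":{"steps":{"type":"array"},"newtons":{"type":"number"}},"required":["steps"]}

```bash
mkdir -p pics; cat > h.py <<'E'
import numpy as np, cv2, pickle
from bench import sense, imaging, job
def snap(name,f):
    s=sense(); c=imaging.read_camera(name); cv2.imwrite('pics/'+f+'.png',c['img'])
    if name=='wrist':
        T=np.eye(4);T[:3,:3]=s['tool_rot'];T[:3,3]=s['position']; W=T@np.array(c['tool_from_camera']); Wi=np.linalg.inv(W); R,t=Wi[:3,:3],Wi[:3,3]
    else: R,t=np.array(c['R']),np.array(c['t'])
    pickle.dump((np.array(c['camera_matrix']),R,t),open('pics/'+f+'.pkl','wb')); return c['img']
def cal(f): return pickle.load(open('pics/'+f+'.pkl','rb'))
def ray(f,uv):
    K,R,t=cal(f); d=R.T@np.linalg.inv(K)@np.array([*uv,1.]); return -R.T@t, d/np.linalg.norm(d)
def onz(f,uv,z):
    o,d=ray(f,uv); return o+d*(z-o[2])/d[2]
def tri(obs):
    A=np.zeros((3,3));b=np.zeros(3)
    for f,uv in obs:
        o,d=ray(f,uv);P=np.eye(3)-np.outer(d,d);A+=P;b+=P@o
    X=np.linalg.solve(A,b); return X,[proj(f,X)-np.array(uv) for f,uv in obs]
def proj(f,X):
    K,R,t=cal(f); p=K@(R@np.array(X)+t); return p[:2]/p[2]
E
python3 - <<'E'
from h import *
np.set_printoptions(precision=4,suppress=True)
a=snap('scene','s0');b=snap('top','t0')
cv2.imwrite('pics/both.png',np.vstack([a,b])[:, :]) 
cv2.imwrite('pics/st0.png',cv2.resize(np.hstack([a,b]),(800,300)))
w=snap('wrist','w0')
s=sense();print(s)
for f in('s0','t0','w0'):
    K,R,t=cal(f);print(f,K[0,0],-R.T@t,R[2])
E
```

```text
{'clock': 0.15, 'qpos': array([68.7094,  6.6686, 82.6286, -0.0008, 90.7553, -2.1655]), 'qd': array([ 0.0109, -0.1977, -0.1871,  0.0396, -0.0673,  0.0516]), 'tau': array([  0.0018, -73.2498, -63.2852,   0.0001,   0.0049,  -0.    ]), 'position': array([0.2211, 0.6376, 0.2307]), 'tool_rot': array([[-0.9448,  0.3276, -0.0003],
       [ 0.3276,  0.9448, -0.0009],
       [ 0.    , -0.0009, -1.    ]]), 'ft_force': array([0.1489, 1.0122, 0.2156]), 'wrist_torque': array([0.0135, 0.0322, 0.0164]), 'grip_force': 0.0, 'width': 0.9996893684598689}
s0 486.1753346915216 [-0.5828  0.1391  1.0103] [ 0.7629 -0.1677 -0.6244]
t0 443.36936210546617 [ 0.3494 -0.1154  1.1342] [ 0.1828 -0.0178 -0.983 ]
w0 292.5720329367416 [0.1559 0.6599 0.3732] [ 0.2516 -0.0881 -0.9638]
```

View pics/s0.png

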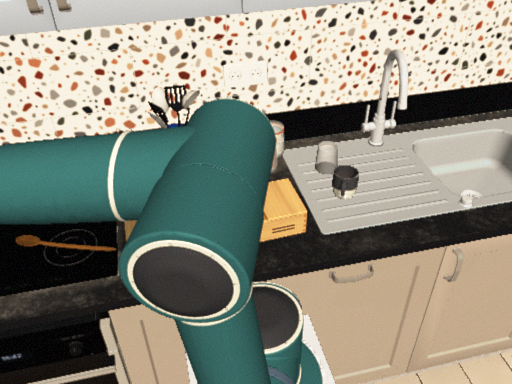

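View pics/t0.png

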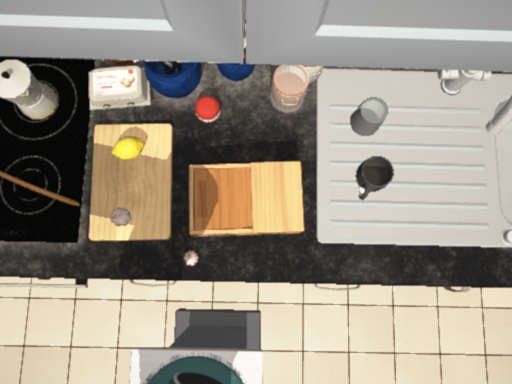

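The top view shows the box at (247,200), with its deck on the right, the lid on the left and the dark lines at x≈203. The lemon is at (127,148), the timer at (207,108) and the mug at (375,173). Garlic candidates are the bulb on the board at (121,216) and a small bulb on the worktop at (191,257). I'll check both close up.

```bash
python3 - <<'E'
from h import *
b=cv2.imread('pics/t0.png')[115:275,80:310]
cv2.imwrite('pics/tc.png',cv2.resize(b,None,fx=3.4,fy=3.4,interpolation=cv2.INTER_CUBIC))
for n,uv,z in (('bulb',(121,216),.047),('small',(191,257),.02),('lidL',(190,200),.08)): print(n,onz('t0',uv,z))
E
```

```text
bulb [0.46462769 0.19469724 0.047     ]
small [0.37018603 0.02251951 0.02      ]
lidL [0.50366484 0.02415009 0.08      ]
```

View pics/tc.png

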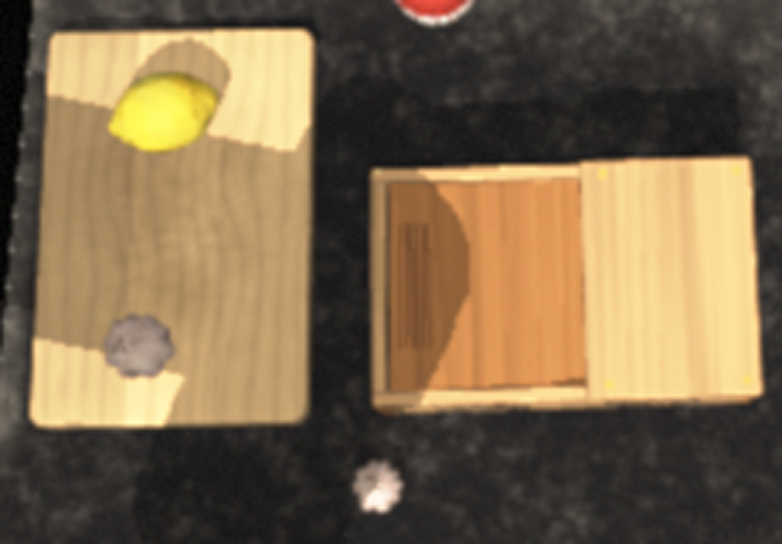

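Crop: the board bulb at crop (140,345) is about 50 mm wide, so it is the larger one I need. The worktop one at (378,487) is about 36 mm and is the decoy. The box's free end is at crop x≈372, the deck edge at x≈585, and the lines at x≈415.

```bash
python3 - <<'E'
from h import *
np.set_printoptions(precision=4,suppress=True)
f=lambda u,v:(u/3.4+80-.35,v/3.4+115-.35)
P={k:onz('t0',f(*uv),z) for k,uv,z in [('deF',(582,163),.087),('deN',(588,402),.087),('drF',(750,157),.087),('drN',(763,398),.087),('rimF',(372,170),.079),('rimN',(374,406),.079),('linesF',(415,222),.074),('linesN',(415,348),.074),('bulb',(140,345),.047)]}
for k,v in P.items(): print(k,v)
ax=P['deF']-P['drF']; ax2=P['deN']-P['drN']; print('yaw of box y',[np.degrees(np.arctan2(-a[0],a[1])) for a in(ax,ax2)],'edges',[np.degrees(np.arctan2(d[1],d[0])) for d in (P['deF']-P['deN'],P['drF']-P['drN'],P['rimF']-P['rimN'])])
print('len',np.linalg.norm(ax),np.linalg.norm(P['deF']-P['deN']))
E
```

```text
deF [ 0.598  -0.1192  0.087 ]
deN [ 0.4283 -0.1276  0.087 ]
drF [ 0.6058 -0.2392  0.087 ]
drN [ 0.434 -0.249  0.087]
rimF [0.5906 0.0309 0.079 ]
rimN [0.4225 0.021  0.079 ]
linesF [ 0.5545 -0.001   0.074 ]
linesN [ 0.4642 -0.005   0.074 ]
bulb [0.4643 0.1951 0.047 ]
yaw of box y [np.float64(3.6978571661764703), np.float64(2.6968697929527305)] edges [np.float64(2.8327931966837365), np.float64(3.2802623808623306), np.float64(3.3538630577802975)]
len 0.1202736637911062 0.16994034596039423
```

step_arm(
  steps=[
    [[0, 0, 0, -0.0312, -0.0282, 0, 1], [0, 0, 0, -0.0312, -0.0282, 0, 1], [0, 0, 0, -0.0312, -0.0282, 0, 1], [0, 0, 0, -0.0312, -0.0282, 0, 1], [0, 0, 0, -0.0312, -0.0282, 0, 1], [0, 0, 0, -0.0312, -0.0282, 0, 1], [0, 0, 0, -0.0312, -0.0282, 0, 1], [0, 0, 0, -0.0312, -0.0282, 0, 1], [0, 0, 0, -0.0312, -0.0282, 0, 1], [0, 0, 0, -0.0312, -0.0282, 0, 1], [0, 0, 0, -0.0312, -0.0282, 0, 1], [0, 0, 0, -0.0312, -0.0282, 0, 1], [0, 0, 0.1477, 0, 0, 0, 1], [0, 0, 0.1477, 0, 0, 0, 1], [0, 0, 0.1477, 0, 0, 0, 1], [0, 0, 0.1477, 0, 0, 0, 1], [0, 0, 0.1477, 0, 0, 0, 1], [0, 0, 0.1477, 0, 0, 0, 1], [0, 0, 0.1477, 0, 0, 0, 1], [0, 0, 0.1477, 0, 0, 0, 1]],
  ],
)

```text
clock: 2.15
position: [0.4639, 0.1953, 0.2311]
tool_rot: [[-0.049, 0.999, -0.0], [0.999, 0.049, -0.0], [-0.0, -0.0, -1.0]]
ft_force: [0.1, 0.5, -0.3]
width: 0.994
grip_force: 0.0
```

```bash
python3 - <<'E'
from h import *
np.set_printoptions(precision=4,suppress=True)
snap('wrist','w1'); s=sense(); print(s['position'],s['tool_rot'],s['qpos'],s['ft_force'])
print(proj('w1',[.4643,.1951,.047]), proj('w1',[.4643,.1951,.072]))
E
```

```text
[0.4639 0.1953 0.2311] [[-0.0393  0.9992 -0.0003]
 [ 0.9992  0.0393 -0.0001]
 [-0.0001 -0.0003 -1.    ]] [ 19.9266 -15.1145 103.1951   0.001   91.9392  17.6762] [-0.842  -0.1525  0.3323]
[253.8343 171.3772] [253.9531 176.2029]
```

View pics/w1.png

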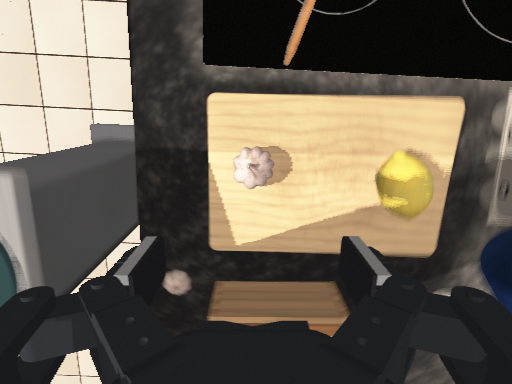

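The bulb is at (253,167), the lemon at (404,184) and the small bulb at (177,282). The box end shows at the bottom (280,300). The bulb agrees with the top-view estimate. Next I go above the lid and shut the fingers.

step_arm(
  steps=[
    [[0, 0, 0, -0.033, 0.0062, 0.005, 0], [0, 0, 0, -0.033, 0.0062, 0.005, 0], [0, 0, 0, -0.033, 0.0062, 0.005, 0], [0, 0, 0, -0.033, 0.0062, 0.005, 0], [0, 0, 0, -0.033, 0.0062, 0.005, 0], [0, 0, 0, -0.033, 0.0062, 0.005, 0], [0, 0, 0, 0, 0, 0, 0], [0, 0, 0, 0, 0, 0, 0]],
  ],
)

```text
clock: 3.0
position: [0.5121, -0.0007, 0.201]
tool_rot: [[-0.056, 0.998, -0.001], [0.998, 0.056, 0.0], [0.0, -0.001, -1.0]]
ft_force: [0.3, -0.1, -0.5]
width: -0.001
grip_force: 0.0
```

```bash
python3 - <<'E'
from h import *
np.set_printoptions(precision=4,suppress=True)
snap('wrist','w2'); s=sense(); print(s['position'],s['tool_rot'],s['ft_force'],s['width'])
print('bulb',tri([('w1',(253,167)),('t0',(120.8,216.1))]))
y=np.radians(3.2)
for X in ([.598,-.1192,.087],[.4283,-.1276,.087],[.5906,.0309,.079],[.4225,.021,.079],[.5545,-.001,.074],[.4642,-.005,.074]): print(X,proj('w2',X))
E
```

```text
[ 0.512  -0.      0.2013] [[-0.0567  0.9984 -0.0002]
 [ 0.9984  0.0567  0.0003]
 [ 0.0003 -0.0002 -1.    ]] [-0.506   0.5766  0.8595] 0.00026155393848738365
bulb (array([0.4643, 0.1981, 0.0375]), [array([0.9134, 0.2323]), array([-0.1145,  0.4353])])
[0.598, -0.1192, 0.087] [331.3541 303.8777]
[0.4283, -0.1276, 0.087] [164.5372 302.7865]
[0.5906, 0.0309, 0.079] [342.1806 155.8618]
[0.4225, 0.021, 0.079] [156.8894 156.275 ]
[0.5545, -0.001, 0.074] [298.3056 186.2249]
[0.4642, -0.005, 0.074] [203.3362 185.0845]
```

View pics/w2.png

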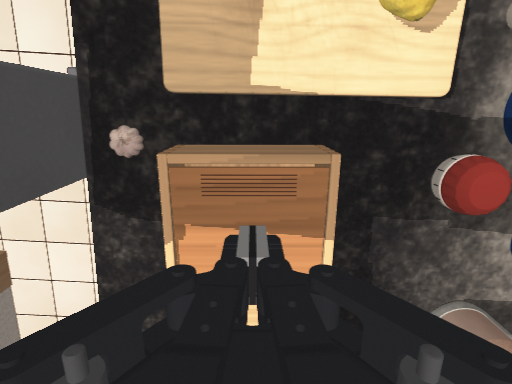

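The wrist view shows the rim's end corners at (157,154) and (340,154), and the lines from (201,174) to (297,195) centred at (249,185). This matches the prediction within about 1 px, so the box pose is confirmed: centre about (0.513, -0.109), yaw 3.2°. Now I descend over the lines.

step_arm(
  steps=[
    [[0, 0, 0, -0.001, -0.0025, 0.03, 0], [0, 0, 0, -0.001, -0.0025, 0.03, 0], [0, 0, 0, 0, 0, 0.03, 0], [0, 0, 0, 0, 0, 0.02, 0], [0, 0, 0, 0, 0, 0.005, 0], [0, 0, 0, 0, 0, 0.003, 0], [0, 0, 0, 0, 0, 0, 0]],
  ],
)

```text
clock: 3.75
position: [0.5076, -0.0021, 0.0842]
tool_rot: [[-0.056, 0.998, 0.001], [0.998, 0.056, -0.0], [-0.0, 0.001, -1.0]]
ft_force: [0.3, -0.9, -0.2]
width: -0.001
grip_force: 0.0
```

```bash
python3 - <<'E'
from h import *
np.set_printoptions(precision=4,suppress=True)
print('lines',tri([('w2',(249,185)),('t0',(201.7,198.5))]))
s=sense();print(s['position'],s['ft_force'],s['tool_rot'])
E
```

```text
lines (array([ 0.5082, -0.0027,  0.0741]), [array([0.6861, 0.3349]), array([-0.123 ,  0.2759])])
[ 0.5076 -0.0021  0.0842] [ 0.3015 -0.8936 -0.2162] [[-0.0564  0.9984  0.0011]
 [ 0.9984  0.0564 -0.    ]
 [-0.0001  0.0011 -1.    ]]
```

step_arm(
  steps=[
    [[0, 0, 0, 0, 0, 0.001, 0], [0, 0, 0, 0, 0, 0.001, 0], [0, 0, 0, 0, 0, 0.001, 0]],
  ],
)

```text
clock: 4.05
position: [0.5075, -0.0026, 0.0808]
tool_rot: [[-0.055, 0.998, 0.001], [0.998, 0.055, -0.0], [-0.0, 0.001, -1.0]]
ft_force: [0.6, -0.1, 0.4]
width: -0.001
grip_force: 0.0
```

step_arm(
  steps=[
    [[0, 0, 0, 0, 0, 0.001, 0], [0, 0, 0, 0, 0, 0.001, 0], [0, 0, 0, 0, 0, 0.001, 0]],
  ],
)

```text
clock: 4.35
position: [0.5072, -0.0026, 0.0772]
tool_rot: [[-0.055, 0.998, -0.0], [0.998, 0.055, 0.0], [0.0, -0.0, -1.0]]
ft_force: [0.2, -0.1, 4.8]
width: -0.0
grip_force: 2.7
```

step_arm(
  steps=[
    [[0, 0, 0, 0, 0, 0.001, 0], [0, 0, 0, 0, 0, 0, 0]],
  ],
)

```text
clock: 4.55
position: [0.5074, -0.0026, 0.0772]
tool_rot: [[-0.055, 0.998, 0.0], [0.998, 0.055, 0.0], [-0.0, 0.0, -1.0]]
ft_force: [-5.4, -0.4, 10.4]
width: -0.0
grip_force: 5.0
```

step_arm(
  steps=[
    [[0, 0, 0, 0, 0, 0.0008, 0], [0, 0, 0, 0, 0, 0, 0], [0, 0, 0, 0, 0, 0, 0]],
  ],
)

```text
clock: 4.85
position: [0.5075, -0.0026, 0.077]
tool_rot: [[-0.055, 0.998, 0.001], [0.998, 0.055, -0.0], [-0.0, 0.001, -1.0]]
ft_force: [-8.3, -0.3, 18.1]
width: -0.002
grip_force: 8.9
```

step_arm(
  steps=[
    [[0, 0, 0, -0.001, -0.0005, 0, 0], [0, 0, 0, -0.002, -0.0003, 0.0001, 0], [0, 0, 0, -0.003, 0, 0.00015, 0], [0, 0, 0, -0.003, 0, 0.00015, 0]],
  ],
)

```text
clock: 5.25
position: [0.5078, -0.011, 0.0767]
tool_rot: [[-0.056, 0.998, 0.002], [0.998, 0.056, 0.001], [0.001, 0.002, -1.0]]
ft_force: [-2.3, 6.4, 15.4]
width: 0.001
grip_force: 7.3
```

step_arm(
  steps=[
    [[0, 0, 0, -0.004, 0, 0.0002, 0], [0, 0, 0, -0.004, 0, 0.0002, 0], [0, 0, 0, -0.004, 0, 0.0002, 0], [0, 0, 0, -0.004, 0, 0.0002, 0], [0, 0, 0, -0.004, 0, 0.0002, 0]],
  ],
)

```text
clock: 5.75
position: [0.5089, -0.0311, 0.0758]
tool_rot: [[-0.056, 0.998, 0.002], [0.998, 0.056, 0.001], [0.001, 0.002, -1.0]]
ft_force: [-3.5, 6.5, 17.0]
width: 0.002
grip_force: 8.0
```

```bash
python3 - <<'E'
from h import *
snap('wrist','w3');snap('top','t3')
K,R,t=cal('w3')
# lid free edge vs lines
a=cv2.imread('pics/w3.png');cv2.imwrite('pics/w3c.png',cv2.resize(a[120:330,130:380],None,fx=2.4,fy=2.4,interpolation=cv2.INTER_CUBIC))
E
```

```text
(no output)
```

View pics/w3c.png

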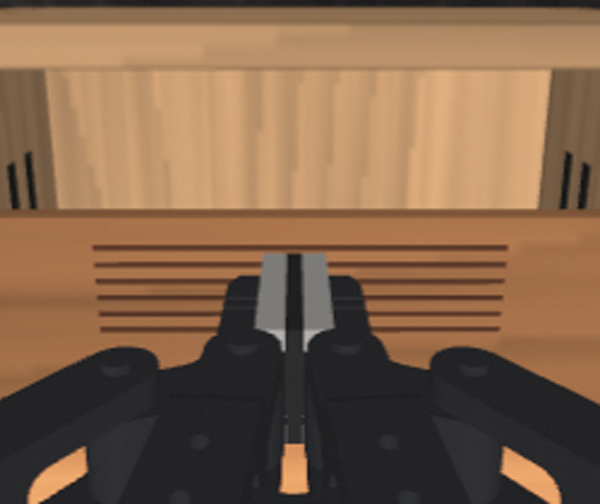

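The lid edge has parted from the end wall and the fingertips still sit on the lines, so there is no slip. I continue.

step_arm(
  steps=[
    [[0, 0, 0, -0.004, 0, 0.00017, 0], [0, 0, 0, -0.004, 0, 0.00017, 0], [0, 0, 0, -0.004, 0, 0.00017, 0], [0, 0, 0, -0.004, 0, 0.00017, 0], [0, 0, 0, -0.004, 0, 0.00017, 0], [0, 0, 0, -0.004, 0, 0.00017, 0], [0, 0, 0, -0.004, 0, 0.00017, 0], [0, 0, 0, -0.004, 0, 0.00017, 0]],
  ],
)

```text
clock: 6.65
position: [0.5106, -0.0631, 0.0744]
tool_rot: [[-0.056, 0.998, 0.002], [0.998, 0.056, 0.001], [0.001, 0.002, -1.0]]
ft_force: [-3.2, 5.9, 15.5]
width: -0.001
grip_force: 7.7
```

step_arm(
  steps=[
    [[0, 0, 0, -0.004, 0, 0.00017, 0], [0, 0, 0, -0.004, 0, 0.00017, 0], [0, 0, 0, -0.004, 0, 0.00017, 0], [0, 0, 0, -0.004, 0, 0.00017, 0], [0, 0, 0, -0.004, 0, 0.00017, 0], [0, 0, 0, -0.004, 0, 0.00017, 0], [0, 0, 0, -0.004, 0, 0.00017, 0], [0, 0, 0, -0.004, 0, 0.00017, 0]],
  ],
)

```text
clock: 7.45
position: [0.5124, -0.0952, 0.073]
tool_rot: [[-0.055, 0.998, 0.002], [0.998, 0.055, 0.001], [0.001, 0.002, -1.0]]
ft_force: [-2.2, 6.6, 14.8]
width: -0.001
grip_force: 7.6
```

step_arm(
  steps=[
    [[0, 0, 0, -0.002, 0, 0.0001, 0], [0, 0, 0, -0.002, 0, 0.0001, 0], [0, 0, 0, -0.0015, 0, 0.0001, 0]],
  ],
)

```text
clock: 7.75
position: [0.5127, -0.1007, 0.0727]
tool_rot: [[-0.055, 0.998, 0.002], [0.998, 0.055, 0.001], [0.001, 0.002, -1.0]]
ft_force: [-3.0, 6.2, 15.9]
width: -0.002
grip_force: 8.0
```

step_arm(
  steps=[
    [[0, 0, 0, -0.001, 0, 0, 0], [0, 0, 0, -0.001, 0, 0, 0]],
  ],
)

```text
clock: 7.95
position: [0.5128, -0.1026, 0.0727]
tool_rot: [[-0.055, 0.998, 0.002], [0.998, 0.055, 0.001], [0.001, 0.002, -1.0]]
ft_force: [-2.8, 6.6, 14.4]
width: 0.002
grip_force: 7.3
```

step_arm(
  steps=[
    [[0, 0, 0, -0.001, 0, 0.0001, 0], [0, 0, 0, -0.001, 0, 0, 0]],
  ],
)

```text
clock: 8.15
position: [0.513, -0.1044, 0.0726]
tool_rot: [[-0.055, 0.998, 0.002], [0.998, 0.055, 0.001], [0.001, 0.002, -1.0]]
ft_force: [-2.0, 8.5, 15.2]
width: -0.002
grip_force: 7.4
```

step_arm(
  steps=[
    [[0, 0, 0, -0.001, 0, 0, 0], [0, 0, 0, 0, 0, 0, 0]],
  ],
)

```text
clock: 8.35
position: [0.5131, -0.1053, 0.0725]
tool_rot: [[-0.056, 0.998, 0.002], [0.998, 0.056, 0.001], [0.001, 0.002, -1.0]]
ft_force: [-1.0, 7.5, 14.6]
width: 0.003
grip_force: 7.2
```

step_arm(
  steps=[
    [[0, 0, 0, 0, 0, -0.004, 0], [0, 0, 0, 0, 0, -0.03, 0], [0, 0, 0, 0, 0, -0.045, 0], [0, 0, 0, 0, 0, -0.045, 1], [0, 0, 0, 0.02, 0, 0, 1], [0, 0, 0, 0, 0, 0, 1]],
  ],
)

```text
clock: 8.95
position: [0.5114, -0.085, 0.1963]
tool_rot: [[-0.056, 0.998, 0.002], [0.998, 0.056, -0.0], [-0.0, 0.002, -1.0]]
ft_force: [0.5, 0.4, -0.9]
width: 0.503
grip_force: 0.0
```

```bash
python3 - <<'E'
from h import *
snap('wrist','w4');s=sense();print(s['position'],s['ft_force'])
np.set_printoptions(precision=4,suppress=True)
y=np.radians(3.2);c=np.array([.513,-.109,0]);X=np.array([np.cos(y),np.sin(y),0]);Y=np.array([-np.sin(y),np.cos(y),0])
for n,a,b,z in (('rimL',-.084,.135,.079),('rimR',.084,.135,.079),('edge at 21',0,.021,.0725),('edge at 31',0,.031,.0725)): print(n,proj('w4',c+a*X+b*Y+[0,0,z]))
E
```

```text
[ 0.51102488 -0.08559321  0.19504642] [-0.50482125 -0.35426797 -1.90900532]
rimL [151.1674  54.3144]
rimR [356.9518  54.5408]
edge at 21 [253.776  187.3585]
edge at 31 [253.7991 176.9949]
```

View pics/w4.png

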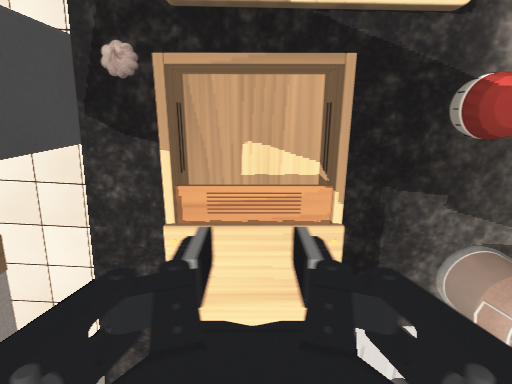

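The lid edge is at v≈185, at box y≈23 mm, so it is open about 103 mm. The box has not moved (rim corners at v≈54 as predicted). Next is the bulb.

step_arm(
  steps=[
    [[0, 0, 0, 0.0407, -0.0044, 0, 1], [0, 0, 0, 0.0407, -0.0044, 0, 1], [0, 0, 0, 0.0407, -0.0044, 0, 1], [0, 0, 0, 0.0407, -0.0044, 0, 1], [0, 0, 0, 0.0407, -0.0044, 0, 1], [0, 0, 0, 0.0407, -0.0044, 0.015, 1], [0, 0, 0, 0.0407, -0.0044, 0.02, 1], [0, 0, 0, 0, 0, 0.02, 1], [0, 0, 0, 0, 0, 0, 1]],
  ],
)

```text
clock: 9.9
position: [0.463, 0.1967, 0.1364]
tool_rot: [[-0.057, 0.998, -0.005], [0.998, 0.057, -0.002], [-0.002, -0.005, -1.0]]
ft_force: [-0.5, 0.9, 1.0]
width: 1.004
grip_force: 0.0
```

```bash
python3 - <<'E'
from h import *
np.set_printoptions(precision=4,suppress=True)
snap('wrist','w5');s=sense();print(s['position'],s['ft_force'],s['width'])
print(proj('w5',[.464,.197,.047]),[onz('w1',(253,167),z) for z in(.0375,.0475)])
E
```

```text
[0.4639 0.1963 0.1383] [ 0.2811 -0.1119  0.6681] 1.0006050494348502
[255.7291 194.1033] [array([0.4632, 0.1983, 0.0375]), array([0.4631, 0.2002, 0.0475])]
```

View pics/w5.png

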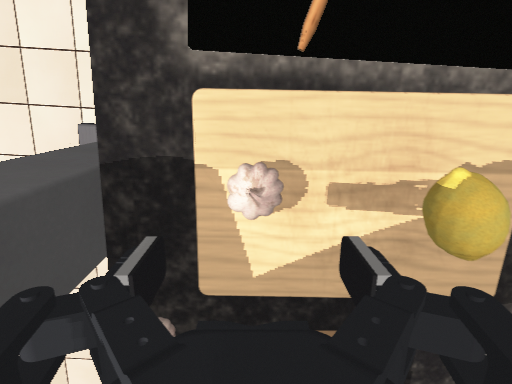

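The bulb is at (255,191) against a predicted (256,194), and the lemon (466,213) is well clear of the fingers. I shift +2 mm in y, descend, grasp and lift.

step_arm(
  newtons=20,
  steps=[
    [[0, 0, 0, 0.002, 0, 0.03, 1], [0, 0, 0, 0, 0, 0.03, 1], [0, 0, 0, 0, 0, 0.025, 1], [0, 0, 0, 0, 0, 0.013, 1], [0, 0, 0, 0, 0, 0.008, 1], [0, 0, 0, 0, 0, 0.002, 1], [0, 0, 0, 0, 0, 0, 0], [0, 0, 0, 0, 0, 0, 0], [0, 0, 0, 0, 0, 0, 0], [0, 0, 0, 0, 0, 0, 0], [0, 0, 0, 0, 0, 0, 0], [0, 0, 0, 0, 0, 0, 0]],
  ],
)

```text
clock: 11.15
position: [0.4649, 0.1989, 0.0331]
tool_rot: [[-0.055, 0.998, 0.001], [0.998, 0.055, 0.0], [0.0, 0.001, -1.0]]
ft_force: [-1.3, -0.8, 6.1]
width: 0.532
grip_force: 19.9
```

step_arm(
  steps=[
    [[0, 0, 0, 0, 0, -0.005, 0], [0, 0, 0, 0, 0, -0.02, 0], [0, 0, 0, 0, 0, -0.04, 0], [0, 0, 0, 0, 0, -0.04, 0], [0, 0, 0, -0.02, 0.0025, -0.01, 0], [0, 0, 0, -0.0395, 0.0051, 0, 0], [0, 0, 0, -0.0395, 0.0051, 0, 0], [0, 0, 0, -0.0395, 0.0051, 0, 0], [0, 0, 0, -0.0395, 0.0051, 0, 0], [0, 0, 0, -0.0395, 0.0051, 0, 0], [0, 0, 0, -0.0195, 0.0028, 0, 0], [0, 0, 0, 0, 0, 0, 0]],
  ],
)

```text
clock: 12.35
position: [0.5086, -0.0383, 0.1475]
tool_rot: [[-0.053, 0.999, 0.0], [0.999, 0.053, -0.0], [-0.0, 0.0, -1.0]]
ft_force: [-0.6, 0.7, -1.2]
width: 0.529
grip_force: 20.8
```

```bash
python3 - <<'E'
from h import *
np.set_printoptions(precision=4,suppress=True)
snap('wrist','w6');s=sense();print(s['position'],s['tool_rot'],s['ft_force'],s['width'],s['grip_force'])
E
```

```text
[ 0.5084 -0.0371  0.1474] [[-0.0533  0.9986  0.0002]
 [ 0.9986  0.0533  0.    ]
 [ 0.      0.0002 -1.    ]] [ 0.1136  0.1974 -0.3691] 0.530306202853459 20.758697989513166
```

View pics/w6.png

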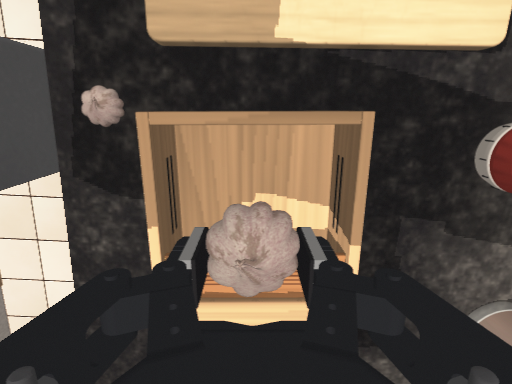

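The bulb is held at (253,248) over the open half of the box, with clearance on both sides. I lower it.

step_arm(
  steps=[
    [[0, 0, 0, 0, 0, 0.03, 0], [0, 0, 0, 0, 0, 0.03, 0], [0, 0, 0, 0, 0, 0.03, 0], [0, 0, 0, 0, 0, 0.02, 0], [0, 0, 0, 0, 0, 0.008, 0], [0, 0, 0, 0, 0, 0.003, 0], [0, 0, 0, 0, 0, 0, 0]],
  ],
)

```text
clock: 13.1
position: [0.5087, -0.0358, 0.0268]
tool_rot: [[-0.056, 0.998, 0.001], [0.998, 0.056, -0.0], [-0.0, 0.001, -1.0]]
ft_force: [-0.1, -0.1, 0.1]
width: 0.529
grip_force: 20.8
```

step_arm(
  steps=[
    [[0, 0, 0, 0, 0, 0.001, 0], [0, 0, 0, 0, 0, 0.001, 0], [0, 0, 0, 0, 0, 0.001, 0]],
  ],
)

```text
clock: 13.4
position: [0.5086, -0.0362, 0.0235]
tool_rot: [[-0.055, 0.998, 0.001], [0.998, 0.055, -0.0], [-0.0, 0.001, -1.0]]
ft_force: [0.0, -0.4, -1.0]
width: 0.525
grip_force: 20.8
```

step_arm(
  steps=[
    [[0, 0, 0, 0, 0, 0.001, 0], [0, 0, 0, 0, 0, 0.001, 0], [0, 0, 0, 0, 0, 0, 0]],
  ],
)

```text
clock: 13.7
position: [0.5084, -0.0362, 0.0215]
tool_rot: [[-0.055, 0.998, 0.0], [0.998, 0.055, -0.0], [-0.0, 0.0, -1.0]]
ft_force: [-4.3, 0.2, 7.8]
width: 0.529
grip_force: 21.4
```

step_arm(
  steps=[
    [[0, 0, 0, 0, 0, 0.001, 0], [0, 0, 0, 0, 0, 0, 0]],
  ],
)

```text
clock: 13.9
position: [0.5085, -0.0362, 0.0215]
tool_rot: [[-0.055, 0.998, 0.0], [0.998, 0.055, -0.0], [-0.0, 0.0, -1.0]]
ft_force: [-10.0, 1.3, 20.2]
width: 0.526
grip_force: 22.6
```

The bulb is on the floor. I ease off, release, and lift straight up.

step_arm(
  steps=[
    [[0, 0, 0, 0, 0, -0.001, 0], [0, 0, 0, 0, 0, -0.0007, 0], [0, 0, 0, 0, 0, 0, 0.6], [0, 0, 0, 0, 0, 0, 0.75], [0, 0, 0, 0, 0, 0, 1], [0, 0, 0, 0, 0, 0, 1], [0, 0, 0, 0, 0, 0, 1], [0, 0, 0, 0, 0, -0.005, 1], [0, 0, 0, 0, 0, -0.02, 1], [0, 0, 0, 0, 0, -0.04, 1], [0, 0, 0, 0, 0, -0.045, 1], [0, 0, 0, 0, 0, 0, 1], [0, 0, 0, 0, 0, 0, 1]],
  ],
)

```text
clock: 15.2
position: [0.5087, -0.0362, 0.1329]
tool_rot: [[-0.055, 0.998, 0.002], [0.998, 0.055, -0.0], [-0.0, 0.002, -1.0]]
ft_force: [0.1, 1.2, 0.2]
width: 1.001
grip_force: 0.0
```

```bash
python3 - <<'E'
from h import *
np.set_printoptions(precision=4,suppress=True)
snap('wrist','w7');s=sense();print(s['position'],s['tool_rot'],s['ft_force'],s['width'],s['grip_force'])
y=np.radians(3.2);c=np.array([.513,-.109,0]);X=np.array([np.cos(y),np.sin(y),0]);Y=np.array([-np.sin(y),np.cos(y),0])
for n,a,b,z in (('rimL',-.084,.135,.079),('rimR',.084,.135,.079),('edge at 21',0,.021,.0725),('lines',0,.004,.072),('bulb',0,.073,.035)): print(n,proj('w7',c+a*X+b*Y+[0,0,z]))
E
```

```text
[ 0.5082 -0.0361  0.1315] [[-0.0554  0.9985  0.0001]
 [ 0.9985  0.0554 -0.    ]
 [-0.      0.0001 -1.    ]] [-0.1341 -0.0135 -0.8462] 0.9960793487566357 0.0
rimL [125.5846 118.3888]
rimR [383.2165 118.3365]
edge at 21 [254.1375 269.0677]
lines [254.0969 287.8196]
bulb [253.8643 191.627 ]
```

View pics/w7.png

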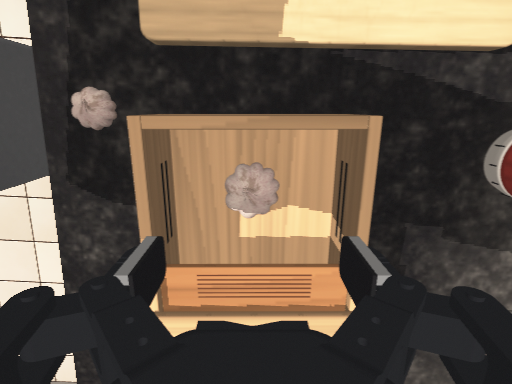

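The bulb stands on the floor of the box at (252,188). The lid is still open, with its edge at v≈266 and lines centred at v≈286. I return to press on the lines and shut it.

step_arm(
  steps=[
    [[0, 0, 0, -0.0342, 0.0005, 0, 0], [0, 0, 0, -0.0342, 0.0005, 0, 0], [0, 0, 0, 0, 0, 0, 0], [0, 0, 0, 0, 0, 0, 0], [0, 0, 0, 0, 0, 0, 0], [0, 0, 0, 0, 0, 0, 0], [0, 0, 0, 0, 0, 0.025, 0], [0, 0, 0, 0, 0, 0.02, 0], [0, 0, 0, 0, 0, 0.006, 0], [0, 0, 0, 0, 0, 0.002, 0], [0, 0, 0, 0, 0, 0, 0]],
  ],
)

```text
clock: 16.35
position: [0.5134, -0.1042, 0.0793]
tool_rot: [[-0.056, 0.998, 0.001], [0.998, 0.056, -0.0], [-0.0, 0.001, -1.0]]
ft_force: [-0.1, -0.2, 0.4]
width: -0.001
grip_force: 0.0
```

step_arm(
  steps=[
    [[0, 0, 0, 0, 0, 0.001, 0], [0, 0, 0, 0, 0, 0.001, 0], [0, 0, 0, 0, 0, 0.001, 0]],
  ],
)

```text
clock: 16.65
position: [0.5133, -0.1044, 0.0761]
tool_rot: [[-0.055, 0.998, 0.001], [0.998, 0.055, -0.0], [-0.0, 0.001, -1.0]]
ft_force: [-0.0, 0.2, -0.8]
width: -0.003
grip_force: 0.0
```

step_arm(
  steps=[
    [[0, 0, 0, 0, 0, 0.001, 0], [0, 0, 0, 0, 0, 0.001, 0], [0, 0, 0, 0, 0, 0.001, 0], [0, 0, 0, 0, 0, 0.0005, 0], [0, 0, 0, 0, 0, 0, 0]],
  ],
)

```text
clock: 17.15
position: [0.5132, -0.1044, 0.0727]
tool_rot: [[-0.055, 0.998, 0.0], [0.998, 0.055, -0.0], [-0.0, 0.0, -1.0]]
ft_force: [-2.6, -0.0, 6.9]
width: -0.003
grip_force: 3.3
```

step_arm(
  steps=[
    [[0, 0, 0, 0, 0, 0.0007, 0], [0, 0, 0, 0, 0, 0, 0]],
  ],
)

```text
clock: 17.35
position: [0.5133, -0.1044, 0.0726]
tool_rot: [[-0.055, 0.998, 0.001], [0.998, 0.055, -0.0], [-0.0, 0.0, -1.0]]
ft_force: [-7.2, 1.4, 13.0]
width: -0.003
grip_force: 6.5
```

step_arm(
  steps=[
    [[0, 0, 0, 0.001, -0.0005, 0.0004, 0], [0, 0, 0, 0.002, -0.0003, -0.0001, 0], [0, 0, 0, 0.003, 0, -0.0001, 0], [0, 0, 0, 0.003, 0, -0.0001, 0]],
  ],
)

```text
clock: 17.75
position: [0.5127, -0.0964, 0.073]
tool_rot: [[-0.055, 0.998, 0.003], [0.998, 0.055, -0.002], [-0.002, 0.002, -1.0]]
ft_force: [-0.7, -8.0, 11.7]
width: 0.0
grip_force: 6.3
```

step_arm(
  steps=[
    [[0, 0, 0, 0.004, 0, -0.00017, 0], [0, 0, 0, 0.004, 0, -0.00017, 0], [0, 0, 0, 0.004, 0, -0.00017, 0]],
  ],
)

```text
clock: 18.05
position: [0.512, -0.0844, 0.0735]
tool_rot: [[-0.055, 0.998, 0.003], [0.998, 0.055, -0.002], [-0.002, 0.002, -1.0]]
ft_force: [-0.9, -7.4, 11.8]
width: 0.001
grip_force: 6.4
```

step_arm(
  steps=[
    [[0, 0, 0, 0.002, 0, 0.0004, 0], [0, 0, 0, 0.004, 0, 0.0001, 0], [0, 0, 0, 0.004, 0, -0.00017, 0], [0, 0, 0, 0.004, 0, -0.00017, 0]],
  ],
)

```text
clock: 18.45
position: [0.5114, -0.0705, 0.074]
tool_rot: [[-0.055, 0.998, 0.003], [0.998, 0.055, -0.003], [-0.003, 0.003, -1.0]]
ft_force: [-5.8, -8.0, 19.1]
width: 0.003
grip_force: 10.1
```

step_arm(
  steps=[
    [[0, 0, 0, 0.004, 0, -0.00017, 0], [0, 0, 0, 0.004, 0, -0.00017, 0], [0, 0, 0, 0.004, 0, -0.00017, 0], [0, 0, 0, 0.004, 0, -0.00017, 0], [0, 0, 0, 0.004, 0, -0.00017, 0], [0, 0, 0, 0.004, 0, -0.00017, 0]],
  ],
)

```text
clock: 19.05
position: [0.5101, -0.0465, 0.075]
tool_rot: [[-0.055, 0.998, 0.003], [0.998, 0.055, -0.002], [-0.003, 0.003, -1.0]]
ft_force: [-5.4, -8.1, 21.2]
width: -0.0
grip_force: 10.4
```

step_arm(
  steps=[
    [[0, 0, 0, 0.002, -0.0003, -0.0005, 0], [0, 0, 0, 0.003, 0, -0.0003, 0], [0, 0, 0, 0.004, 0, -0.0002, 0]],
  ],
)

```text
clock: 19.35
position: [0.5094, -0.0375, 0.0755]
tool_rot: [[-0.055, 0.998, 0.003], [0.998, 0.055, -0.002], [-0.002, 0.003, -1.0]]
ft_force: [0.5, -8.0, 12.6]
width: 0.001
grip_force: 6.8
```

step_arm(
  steps=[
    [[0, 0, 0, 0.004, 0, -0.0002, 0], [0, 0, 0, 0.004, 0, -0.0002, 0], [0, 0, 0, 0.004, 0, -0.0002, 0], [0, 0, 0, 0.004, 0, -0.0002, 0]],
  ],
)

```text
clock: 19.75
position: [0.5085, -0.0214, 0.0763]
tool_rot: [[-0.055, 0.998, 0.003], [0.998, 0.055, -0.002], [-0.002, 0.003, -1.0]]
ft_force: [1.5, -7.6, 12.7]
width: -0.001
grip_force: 6.5
```

step_arm(
  steps=[
    [[0, 0, 0, 0.003, 0, 0.0001, 0], [0, 0, 0, 0.004, 0, -0.0001, 0], [0, 0, 0, 0.004, 0, -0.00017, 0], [0, 0, 0, 0.003, 0, -0.00013, 0]],
  ],
)

```text
clock: 20.15
position: [0.5078, -0.0073, 0.0768]
tool_rot: [[-0.055, 0.998, 0.003], [0.998, 0.055, -0.002], [-0.002, 0.003, -1.0]]
ft_force: [-0.4, -8.3, 15.5]
width: 0.002
grip_force: 8.1
```

```bash
python3 - <<'E'
from h import *
np.set_printoptions(precision=4,suppress=True)
im=snap('wrist','w8');s=sense();print(s['position'],s['ft_force'])
y=np.radians(3.2);c=np.array([.513,-.109,0]);X=np.array([np.cos(y),np.sin(y),0]);Y=np.array([-np.sin(y),np.cos(y),0])
for a in(-.05,.05):
  for b in (.144,.135,.126,.12,.116,.11,.109,.1): print(a,b,proj('w8',c+a*X+b*Y+[0,0,.079 if b>.12 else .077]))
for a in(-.05,.05):
  u=int(proj('w8',c+a*X+.115*Y+[0,0,.077])[0]); print(u,[(v,*im[v,u-2:u+3].mean(0).astype(int)) for v in range(100,230,2)])
E
```

```text
[ 0.5078 -0.007   0.0769] [-1.561  -5.2336 16.3698]
-0.05 0.144 [151.1282 163.9909]
-0.05 0.135 [152.8268 182.0146]
-0.05 0.126 [154.4695 199.444 ]
-0.05 0.12 [156.7621 209.4415]
-0.05 0.116 [157.442 216.757]
-0.05 0.11 [158.4438 227.5373]
-0.05 0.109 [158.6088 229.312 ]
-0.05 0.1 [160.0675 245.0082]
0.05 0.144 [357.1571 163.8206]
0.05 0.135 [355.4061 181.8112]
0.05 0.126 [353.7128 199.2098]
0.05 0.12 [351.3171 209.1937]
0.05 0.116 [350.6164 216.497 ]
0.05 0.11 [349.5837 227.2598]
0.05 0.109 [349.4137 229.0316]
0.05 0.1 [347.9101 244.7031]
157 [(100, np.int64(32), np.int64(32), np.int64(34)), (102, np.int64(31), np.int64(30), np.int64(33)), (104, np.int64(30), np.int64(30), np.int64(31)), (106, np.int64(31), np.int64(31), np.int64(33)), (108, np.int64(31), np.int64(31), np.int64(33)), (110, np.int64(33), np.int64(33), np.int64(36)), (112, np.int64(34), np.int64(35), np.int64(38)), (114, np.int64(36), np.int64(37), np.int64(39)), (116, np.int64(36), np.int64(37), np.int64(39)), (118, np.int64(38), np.int64(39), np.int64(41)), (120, np.int64(40), np.int64(42), np.int64(44)), (122, np.i
[... 5272 characters left out ...]
(113), np.int64(157), np.int64(202)), (204, np.int64(113), np.int64(156), np.int64(201)), (206, np.int64(95), np.int64(134), np.int64(176)), (208, np.int64(51), np.int64(79), np.int64(116)), (210, np.int64(67), np.int64(104), np.int64(153)), (212, np.int64(69), np.int64(107), np.int64(157)), (214, np.int64(70), np.int64(109), np.int64(160)), (216, np.int64(70), np.int64(108), np.int64(161)), (218, np.int64(71), np.int64(112), np.int64(162)), (220, np.int64(69), np.int64(107), np.int64(157)), (222, np.int64(66), np.int64(102), np.int64(151)), (224, np.int64(66), np.int64(101), np.int64(149)), (226, np.int64(66), np.int64(101), np.int64(151)), (228, np.int64(67), np.int64(103), np.int64(151))]
```

The lid is about 7 mm from shut. I close it slowly, watching the force.

step_arm(
  steps=[
    [[0, 0, 0, 0.0015, 0, -0.0001, 0], [0, 0, 0, 0.0015, 0, -0.0001, 0], [0, 0, 0, 0.0015, 0, -0.0001, 0]],
  ],
)

```text
clock: 20.5
position: [0.5075, -0.0029, 0.0771]
tool_rot: [[-0.055, 0.998, 0.003], [0.998, 0.055, -0.002], [-0.002, 0.003, -1.0]]
ft_force: [-0.9, -8.4, 15.4]
width: 0.001
grip_force: 7.5
```

step_arm(
  steps=[
    [[0, 0, 0, 0.001, 0, -0.0001, 0], [0, 0, 0, 0.0005, 0, 0, 0]],
  ],
)

```text
clock: 20.7
position: [0.5074, -0.0014, 0.0771]
tool_rot: [[-0.055, 0.998, 0.003], [0.998, 0.055, -0.002], [-0.002, 0.003, -1.0]]
ft_force: [-0.8, -8.6, 14.3]
width: -0.002
grip_force: 7.6
```

step_arm(
  steps=[
    [[0, 0, 0, 0.0007, 0, 0, 0], [0, 0, 0, 0, 0, 0, 0]],
  ],
)

```text
clock: 20.9
position: [0.5074, -0.0007, 0.0772]
tool_rot: [[-0.055, 0.998, 0.003], [0.998, 0.055, -0.002], [-0.002, 0.003, -1.0]]
ft_force: [-0.5, -6.7, 16.4]
width: -0.001
grip_force: 7.7
```

step_arm(
  steps=[
    [[0, 0, 0, 0.0007, 0, 0, 0], [0, 0, 0, 0, 0, 0, 0]],
  ],
)

```text
clock: 21.1
position: [0.5074, -0.0, 0.0772]
tool_rot: [[-0.055, 0.998, 0.003], [0.998, 0.055, -0.002], [-0.002, 0.003, -1.0]]
ft_force: [-1.3, -7.1, 16.2]
width: 0.002
grip_force: 7.8
```

step_arm(
  steps=[
    [[0, 0, 0, 0.0007, 0, 0, 0], [0, 0, 0, 0, 0, 0, 0]],
  ],
)

```text
clock: 21.3
position: [0.5073, 0.0005, 0.0772]
tool_rot: [[-0.055, 0.998, 0.003], [0.998, 0.055, -0.002], [-0.002, 0.003, -1.0]]
ft_force: [-0.9, -8.5, 15.6]
width: -0.001
grip_force: 7.9
```

step_arm(
  steps=[
    [[0, 0, 0, 0.0007, 0, 0, 0], [0, 0, 0, 0, 0, 0, 0]],
  ],
)

```text
clock: 21.5
position: [0.5073, 0.0011, 0.0772]
tool_rot: [[-0.055, 0.998, 0.003], [0.998, 0.055, -0.002], [-0.003, 0.003, -1.0]]
ft_force: [-0.1, -10.9, 15.2]
width: 0.001
grip_force: 7.9
```

step_arm(
  steps=[
    [[0, 0, 0, 0.0006, 0, 0, 0], [0, 0, 0, 0, 0, 0, 0]],
  ],
)

```text
clock: 21.7
position: [0.5073, 0.0016, 0.0773]
tool_rot: [[-0.055, 0.998, 0.004], [0.998, 0.055, -0.003], [-0.003, 0.003, -1.0]]
ft_force: [-0.2, -10.5, 15.4]
width: -0.0
grip_force: 7.9
```

```bash
python3 - <<'E'
from h import *
im=snap('wrist','w9');s=sense();print(s['position'],s['ft_force'])
for u in(157,350): print([(v,int(im[v,u-2:u+3].mean())) for v in range(160,216)])
E
```

```text
[0.5073225  0.0016225  0.07724087] [ -0.43703011 -10.18320607  15.3629779 ]
[(160, 32), (161, 32), (162, 34), (163, 34), (164, 35), (165, 36), (166, 38), (167, 88), (168, 105), (169, 111), (170, 109), (171, 103), (172, 101), (173, 96), (174, 96), (175, 100), (176, 102), (177, 101), (178, 101), (179, 95), (180, 95), (181, 102), (182, 107), (183, 107), (184, 105), (185, 106), (186, 106), (187, 100), (188, 97), (189, 94), (190, 95), (191, 94), (192, 102), (193, 103), (194, 100), (195, 111), (196, 137), (197, 142), (198, 142), (199, 142), (200, 141), (201, 142), (202, 142), (203, 143), (204, 144), (205, 144), (206, 145), (207, 144), (208, 144), (209, 144), (210, 146), (211, 122), (212, 104), (213, 107), (214, 108), (215, 108)]
[(160, 26), (161, 26), (162, 26), (163, 27), (164, 26), (165, 27), (166, 31), (167, 104), (168, 105), (169, 102), (170, 103), (171, 102), (172, 102), (173, 97), (174, 98), (175, 99), (176, 99), (177, 98), (178, 96), (179, 94), (180, 98), (181, 104), (182, 106), (183, 107), (184, 105), (185, 105), (186, 103), (187, 98), (188, 98), (189, 101), (190, 100), (191, 95), (192, 97), (193, 93), (194, 89), (195, 106), (196, 120), (197, 124), (198, 125), (199, 126), (200, 126), (201, 128), (202, 129), (203, 130), (204, 131), (205, 132), (206, 133), (207, 134), (208, 135), (209, 136), (210, 137), (211, 107), (212, 108), (213, 109), (214, 111), (215, 112)]
```

The lid meets the end wall with no gap in the profile, and Fy has saturated at the stop. I lift off.

step_arm(
  steps=[
    [[0, 0, 0, 0, 0, -0.002, 0], [0, 0, 0, 0, 0, -0.004, 0], [0, 0, 0, 0, 0, -0.03, 0], [0, 0, 0, 0, 0, -0.045, 0], [0, 0, 0, 0, 0, -0.045, 0], [0, 0, 0, 0, 0, 0, 0], [0, 0, 0, 0, 0, 0, 0], [0, 0, 0, 0, 0, 0, 0]],
  ],
)

```text
clock: 22.55
position: [0.5056, 0.0029, 0.1999]
tool_rot: [[-0.055, 0.998, -0.002], [0.998, 0.055, 0.0], [0.0, -0.002, -1.0]]
ft_force: [-0.2, 0.5, -0.3]
width: -0.003
grip_force: 0.0
```

```bash
python3 - <<'E'
from h import *
im=snap('wrist','w10');s=sense();print(s['position'],s['ft_force'])
y=np.radians(3.2);c=np.array([.513,-.109,0]);X=np.array([np.cos(y),np.sin(y),0]);Y=np.array([-np.sin(y),np.cos(y),0])
for a in (-.06,.06):
  print([proj('w10',c+a*X+b*Y+[0,0,z]).round(1) for b,z in((.135,.079),(.126,.079),(.126,.077),(.123,.077),(.109,.077))])
  u=int(proj('w10',c+a*X+.126*Y+[0,0,.079])[0]);print(u,[(v,*im[v,u-2:u+3].mean(0).astype(int).tolist()) for v in range(140,180)])
g=im[:,240:260].mean((1,2));print([(v,int(g[v])) for v in range(160,205)])
E
```

```text
[0.50553209 0.00287477 0.19969684] [-0.82688983  0.02999149  0.18670136]
[array([189.3, 160.6]), array([189.9, 170.4]), array([190.3, 169.9]), array([190.5, 173.1]), array([191.3, 187.7])]
189 [(140, 27, 28, 30), (141, 28, 28, 30), (142, 28, 28, 29), (143, 29, 29, 31), (144, 31, 30, 33), (145, 32, 33, 35), (146, 34, 35, 37), (147, 36, 38, 41), (148, 52, 64, 79), (149, 68, 96, 127), (150, 71, 97, 126), (151, 70, 97, 124), (152, 71, 98, 127), (153, 70, 97, 124), (154, 74, 100, 129), (155, 74, 102, 131), (156, 71, 98, 124), (157, 69, 96, 123), (158, 69, 95, 121), (159, 103, 141, 183), (160, 101, 140, 180), (161, 101, 139, 180), (162, 101, 140, 180), (163, 102, 140, 181), (164, 102, 142, 182), (165, 102, 141, 182), (166, 102, 141, 182), (167, 103, 141, 184), (168, 62, 89, 123), (169, 65, 100, 149), (170, 66, 102, 150), (171, 66, 102, 150), (172, 66, 101, 149), (173, 66, 101, 150), (174, 66, 102, 150), (175, 66, 102, 151), (176, 67, 103, 152), (177, 66, 103, 152), (178, 67, 103, 152), (179, 67, 104, 152)]
[array([321.3, 160.7]), array([320.7, 170.4]), array([320.2, 170. ]), array([320. , 
[... 673 characters left out ...]
5, 156), (172, 69, 106, 156), (173, 68, 106, 155), (174, 67, 104, 153), (175, 65, 101, 149), (176, 64, 100, 146), (177, 65, 101, 148), (178, 66, 101, 150), (179, 66, 102, 150)]
[(160, 136), (161, 134), (162, 133), (163, 132), (164, 132), (165, 131), (166, 132), (167, 133), (168, 88), (169, 108), (170, 109), (171, 110), (172, 110), (173, 110), (174, 110), (175, 84), (176, 70), (177, 111), (178, 111), (179, 82), (180, 70), (181, 110), (182, 107), (183, 92), (184, 57), (185, 99), (186, 97), (187, 86), (188, 56), (189, 97), (190, 100), (191, 87), (192, 56), (193, 105), (194, 105), (195, 89), (196, 57), (197, 105), (198, 105), (199, 105), (200, 105), (201, 105), (202, 103), (203, 102), (204, 99)]
```

The lid edge meets the wall to within 1 px (about 1 mm), and the box has not moved. Handing in.

```bash
python3 -c "
from bench import job
print(job.finish_job())"
```

```text
the job is handed in; nothing more can be done
None
```

The garlic is in the box with the lid slid shut to within about 1 mm and the box where it stood; I handed the job in at about 22.6 s and got no verdict back.

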